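# Unlatch the burnisher's guard and hold it up

### The arm

A 7-joint arm with a two-finger parallel gripper is mounted at the origin on the work surface. World frame = base frame: x ahead of the robot, y to its left, z up, the work surface at z = 0. Lengths are in mm, angles in rad, forces in N, time in s.
With the tool pointing down it reaches from about 425 to 950 mm from the base axis. Payload 4.7 kg.
Tool frame: the origin (TCP) lies between the finger pads; the fingertips stand 22 mm ahead of it and the grasp point (between the pads) lies 3 mm ahead of it; z points along the fingers, y is the line along which they close (so a half turn about z gives the same grasp; the last joint's range is limited). The gripper opens to 87 mm and grips with 3 to 60 N. Pads are 19 mm wide; open, the fingers measure 117 mm over their backs; the gripper's body (75 mm by 190 mm) begins 51 mm behind the grasp point.
Start: joints at [-1.248, 0.469, -0.049, 1.532, 0.024, 1.141, -0.082], TCP at [232.558, 633.691, 244.573] pointing down, gripper open.
Joint ranges: [-2.59, 2.59], [-0.33, 1.99], [-1.39, 1.29], [0.1, 2.45], [-1.04, 4.18], [0.21, 1.99], [-2.66, 2.66]. Speed limits (rad/s): [2.57, 2.57, 3.14, 3.14, 3.14, 3.14, 3.14].

### API

Orientations are given as [roll, pitch, yaw] about the fixed x, y, z axes, in that order (R = Rz(yaw) Ry(pitch) Rx(roll)).
In Python, from plant import r gives the robot as it stands. The module is installed in compiled form; this text tells all that it offers.
- The arm moves only by the tool move_arm, never from a script. Its argument "increments" is a list of rows, each a list of 6 numbers: the shift along the tool's x, y, z in mm, then the turn, a rotation vector about the tool's x, y, z in rad. A call has 1 to 12 rows; each row is the pose to reach, as a shift and turn from the pose commanded when the call began, along the tool's axes at that moment; what a row does not reach only later rows make up. A row lasts 1/12 s, in which the tool goes at most 41.7 mm and 7.16 degrees, less where a joint would pass 70% of its speed; a pose out of reach is approached as far as the arm can. A call with a gripper value outside its range is refused whole. "fingers" is the opening, from -1 (shut) to 1 (fully open), set as the call begins (left out, the last holds). The fingers move at their own pace and stop on an object; the grip force is fixed at half the most. Time passes only in rows, so rows that repeat a pose let the fingers close. It gives the time, the measured TCP pose, the force, the opening and the grip force at its end, in the units of the state.
- r.state(): the state, without advancing time (a new reading comes with each control period).
- r.snapshot(name): name is "side" or "top"; returns a dict with "pixels" (400x640x3 uint8, red, green, blue), "depth" (400x640 float32, mm along the optical axis (not along the pixel's ray), 0 where there is no reading), "fx", "fy", "cx", "cy" (pixels), "world_from_camera" (4x4, takes a point from camera to world coordinates). Camera axes: x right, y up, looking along -z (the intrinsics and any distortion apply to the point x, -y, -z); pixel columns grow to the right and rows downward; lengths in mm; the calibration is good to about 2 mm. A picture is of the moment at which its call begins.
- r.close_job(): hands the job in; it is judged then, once.
Trained networks look in a picture, given as the dict that the camera call returned (one of the last four; its "shot" number tells which), for a name from the list of things; names that differ only in an ending like _2 or _b are one class to them, and where a whole thing is asked for, a point or a joint stands for the part that bears it (a point fixed in the world has none). Each returns a list of dicts, best first, with "score" (0 to 1); they miss things now and then, are a little off and sometimes report something else, mostly with a low value. They report only what shows in the picture. A call takes as long as a camera call. They do not tell look-alikes from the thing itself.
- r.regions_of(picture, target): "mask" (400x640 bool, what is visible of it) and "extent" ([centre column, centre row, width, height] in pixels, round what is visible of it).
- r.place_of(picture, target): "xy" ([column, row] in pixels: a listed point, or the origin of a listed thing).
The state is a dict: "time_s": time; "joints": joint angles; "qvel": joint speeds; "joint_efforts": joint torques, N m; "tcp_pos": TCP position; "tcp_rot": TCP orientation; "ft_force": force on the tool from outside, world axes, zero at the start; "wrist_torque": the same for the moment, N m; "gripper_width": opening from 0.0 (shut) to 1.0 (fully open); "finger_force": force on a finger pad.
Only numpy, scipy, OpenCV 4.12 (cv2) and the standard library are available. Lean on these libraries where they do the work, as an engineer would, in place of code of your own. Each camera call takes 0.05 s, during which the arm holds its last target. There are 200 camera calls.

### The job

The burnishing machine's wheel needs cleaning. On its control box press the large stop key fully down, then the small guard-release key at the far end of the row, one at a time, and do not press the start key between them at all. Then pull the guard's spring latch fully sideways, lift the guard's coupler end off its ball stud, and finish while holding it still, about 10 cm above the ball, in the gripper; leave the jar, awl and ring where they are.

Things in the scene. Friction and masses are not known exactly. Their poses are not given: they have to be found in the camera images.
- machine: Burnishing machine fixed to the table: cream bed 200 x 420 x 20 mm, ball stud, 80 mm wooden wheel, amber drum motor (top 112 mm up), under a hinged guard. Origin on the table below the ball stud; z up; y along the guard from ball to hinge; x across it to the motor side; the latch pulls to -x. Bed x -60..140, y -60..360 mm; motor x 35..135, y 113..197. Only the thumb plate rises above 130 mm.
- ball (a point): Top of the fixed steel ball stud, 105.5 mm above the table on the machine's origin axis (head 40 mm across with a flat underside, on an 18 mm neck). Axes as machine.
- guard: Wheel guard: dark steel bar 36 x 14 mm, hinged at one end, with a coupler (roof 60 x 64 mm, latch on top) over the ball at the other, 300 mm away towards -y. Carries an aluminium wheel cover and the latch, which counts as part of it. Swings up about x to 1.1 rad; 2 to 5 N lifts the coupler; falls back if let go. Origin on the hinge axis, 115 mm up; axes as the machine's when down.
- socket (a point): Point on the guard inside the coupler, coincides with ball while the guard is down; 300 mm from the hinge axis and 9.5 mm below the bar's mid plane. It rises by 100 mm when the guard is turned up by about 0.34 rad.
- thumb_plate (a point): Grip point on the latch's upright steel thumb plate, straight above the ball when closed, 153 mm above the table. The plate is 10 mm thick along the machine's x (grip across this, from above), 26 mm wide along y, from 127 to 172 mm above the table; beside its foot only flat metal up to 127 mm. Pull along the machine's -x. It may turn between the fingers as the guard swings up.
- latch (a joint): Travel of the latch along the machine's -x, m: 0 closed (sprung home), 0.016 fully pulled. Its jaw catches under the ball head and stops any lifting until pulled more than about 0.010. The spring takes about 4 N at the start and 10 N at the end, and closes the latch again when let go.
- control_box: Cream control box 180 x 80 x 45 mm fixed to the table on the robot's right, three grey keys in a row on top. Origin under its centre; x along the row away from the robot. Each key stands 6 mm above its round black housing.
- stop_key_top (a point): Top centre of the large grey stop key (38 mm across), 63 mm above the table, at the near end (towards the robot) of the row of three keys on the control box.
- stop_key (a joint): Stop key depression, m: 0 up, 0.006 fully down; about 5 N, springs back. It counts as pressed beyond 0.004.
- start_key_top (a point): Top centre of the small start key (22 mm across) in the middle of the row, 60 mm from the stop key, 63 mm above the table. Not to be pressed.
- start_key (a joint): Start key depression, m, 0 up, 0.006 down.
- release_key_top (a point): Top centre of the small guard-release key (22 mm across) at the far end of the row, 50 mm beyond the start key, 63 mm above the table.
- release_key (a joint): Guard-release key depression, m: 0 up, 0.006 fully down; about 4 N, springs back. It counts as pressed beyond 0.004.
- wax_jar: Bystander: amber glass jar with a steel lid, 60 mm across and 60 mm tall, origin under its centre.
- awl: Bystander: wooden-handled awl, 170 mm long, lying on the table near the robot.
- harness_ring: Bystander: flat brass ring 56 mm across, 7 mm thick, lying on the table.
Mind the look-alikes: they are no part of the job. What is shaped like the control_box but green or pink is not meant.

How it is judged (in metres and radians):
On the way, in this order (a step that is already met when the one before it is completed fails the run):
1. the stop key is pressed down, the release key is not (value of joint stop_key above 0.004 m and value of joint release_key below 0.002 m and z of socket in the frame of ball below 0.02 m), for 0.05 s.
2. then the guard-release key is pressed down, the stop key is not (value of joint release_key above 0.004 m and value of joint stop_key below 0.002 m and z of socket in the frame of ball below 0.02 m), for 0.05 s.
3. the latch is pulled clear while the coupler is still on the ball (value of joint latch above 0.01 m and z of socket in the frame of ball below 0.02 m), for 0.05 s.
4. the coupler is lifted at least 7 cm above the ball by the gripper (z of socket in the frame of ball above 0.07 m and contact force between the fingers and guard above 1 N), for 0.2 s.
At the end, for the whole second after the job is handed in: The gripper's fingers hold the guard (contact force above 1 N), its coupler point 7 to 14 cm above the ball top, the guard turning slower than 0.1 rad/s, and both pressed keys have sprung back (all of step 4 and z of socket in the frame of ball below 0.14 m and angular speed of guard below 0.1 rad/s and value of joint each of stop_key, release_key below 0.002 m); the arm keeps its last pose, push and grip.
It fails at once if the start key is pressed (value of joint start_key above 0.003 m).
It fails at once if the wax jar is moved more than 3 cm (distance of wax_jar from where it was at the start of the episode above 0.03 m).
It fails at once if the awl is moved more than 3 cm (distance of awl from where it was at the start of the episode above 0.03 m).
It fails at once if the harness ring is moved more than 3 cm (distance of harness_ring from where it was at the start of the episode above 0.03 m).
It also fails if it takes over 53 s, if anything falls off the work surface, if the arm or the gripper's body presses on something with over 40 N, if the wrist force passes 120 N, or if a joint passes its speed limit or range.

## Working session

There is one attempt and no reset: what is moved stays moved. The work goes in short steps, Python scripts to look and compute and a tool call to move; the robot and the scene stay as the last step left them, time stands still between calls to the robot, and variables do not carry over. Pictures are saved under pics/ and viewed, at most 10 in all, crops included, and the job is handed in when it is done.

Besides the shell and the picture viewer there is one more tool, called after "Emit:" as name(argument=value, ...), one argument or row to a line, values as JSON. move_arm: Moves the arm, as the interface text tells. Its arguments: {"type":"object","properties":{"increments":{"type":"array"},"fingers":{"type":"number"}},"required":["increments"]}

```bash
mkdir -p pics
cat > h.py <<'E'
import numpy as np, cv2
from scipy.spatial.transform import Rotation as R
from plant import r
def ray(p,uv):
    M=np.array(p["world_from_camera"]);u,v=uv
    d=np.array([(u-p["cx"])/p["fx"],-(v-p["cy"])/p["fy"],-1.0])
    return M[:3,3],M[:3,:3]@d
def at_z(p,uv,z):
    o,d=ray(p,uv);return o+d*(z-o[2])/d[2]
def at_depth(p,uv):
    o,d=ray(p,uv);u,v=int(round(uv[0])),int(round(uv[1]));return o+d*p["depth"][v,u]
def save(p,n): cv2.imwrite("pics/"+n,np.ascontiguousarray(p["pixels"][:,:,::-1]))
E
python3 - <<'E'
from h import *
np.set_printoptions(precision=1,suppress=True)
Z=dict(stop_key_top=63,start_key_top=63,release_key_top=63,thumb_plate=153,machine=0,ball=105.5,control_box=0,wax_jar=0,awl=0,harness_ring=0,guard=115)
for n in("top","side"):
    p=r.snapshot(n);save(p,n+"0.png")
    print(n,p["fx"],np.array(p["world_from_camera"])[:3,3],[k for k in p])
    for t,z in Z.items():
        for q in r.place_of(p,t)[:3]: print(t,np.round(q["xy"]),round(q["score"],2),at_z(p,q["xy"],z),at_depth(p,q["xy"]))
print(r.state())
E
```

```text
top 397.4470538810081 [ 389.4  -78.  1167.7] ['pixels', 'depth', 'fx', 'fy', 'cx', 'cy', 'world_from_camera', 'shot']
stop_key_top [402. 299.] 0.69 [ 256.9 -335.    63. ] [ 257.2 -334.4   65.4]
stop_key_top [395. 215.] 0.55 [ 488.2 -320.1   63. ] [ 488.3 -320.3   62.1]
stop_key_top [468. 229.] 0.54 [ 450.1 -523.9   63. ] [ 449.8 -521.6   68.8]
start_key_top [407. 281.] 0.62 [ 306.1 -351.2   63. ] [ 306.6 -349.3   70.6]
start_key_top [405. 179.] 0.61 [ 588.5 -350.2   63. ] [ 587.6 -348.9   68.4]
start_key_top [396. 198.] 0.5 [ 533.9 -325.3   63. ] [ 533.5 -324.5   66.4]
release_key_top [412. 262.] 0.53 [ 356.4 -366.2   63. ] [ 356.5 -364.9   68.2]
release_key_top [468. 190.] 0.49 [ 558.8 -527.9   63. ] [ 557.8 -525.3   69.5]
release_key_top [404. 182.] 0.43 [ 579.4 -348.6   63. ] [ 578.8 -347.7   66.6]
thumb_plate [295. 178.] 0.77 [574.6 -43.7 153. ] [576.3 -43.4 143.6]
machine [296. 183.] 0.86 [587.7 -42.5   0. ] [566.7 -46.3 123.9]
machine [293. 176.] 0.15 [608.2 -31.    0. ] [576.1 -37.9 171.2]
ball [294. 175.] 0.64 [591.5 -39.8 105.5] [578.4 -42.3 174.3]
control_box [452. 209.] 0.
[... 1769 characters left out ...]
376. 272.] 0.19 [ 587.3 -289.6    0. ] [ 548.4 -335.4   66.3]
awl [281. 276.] 0.77 [ 370.6 -187.3    0. ] [ 366.8 -196.3   11.1]
harness_ring [442. 286.] 0.56 [ 705.7 -402.6    0. ] [ 706.  -402.3   -0.4]
harness_ring [374. 273.] 0.26 [ 581.6 -290.     0. ] [ 542.2 -336.8   67.9]
{'time_s': 1.2, 'joints': array([-1.2,  0.5, -0. ,  1.5,  0. ,  1.1, -0.1]), 'qvel': array([-0.,  0., -0.,  0.,  0., -0.,  0.]), 'joint_efforts': array([ -0. , -50.8,  -0.1, -23.6,  -0.1,   0. ,   0. ]), 'tcp_pos': array([232.5, 633.7, 244.6]), 'tcp_rot': array([ 3.1, -0. ,  2.8]), 'ft_force': array([-0. , -0. , -0.9]), 'wrist_torque': array([ 0., -0., -0.]), 'finger_force': 0.0, 'gripper_width': 0.9979760445465884}
```

View pics/top0.png

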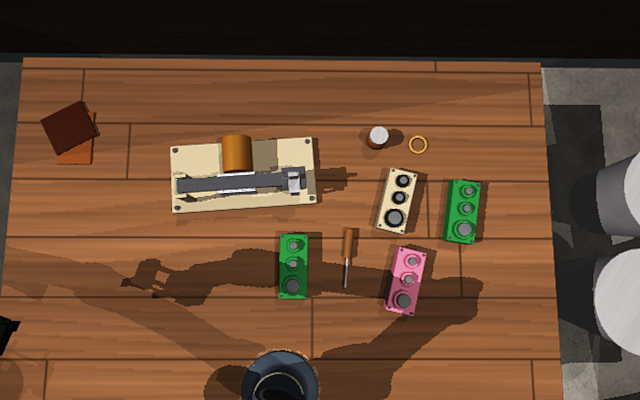

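View pics/side0.png

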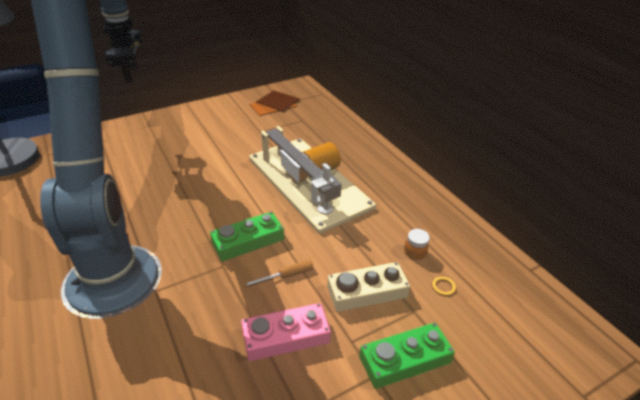

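```bash
python3 - <<'E'
from h import *
np.set_printoptions(precision=1,suppress=True)
P={}
for n in("top","side"):
    p=r.snapshot(n)
    h,w=p["depth"].shape
    V,U=np.mgrid[:h,:w]
    M=np.array(p["world_from_camera"]);D=p["depth"]
    X=np.stack([(U-p["cx"])/p["fx"]*D,-(V-p["cy"])/p["fy"]*D,-D],-1)@M[:3,:3].T+M[:3,3]
    hsv=cv2.cvtColor(np.ascontiguousarray(p["pixels"]),cv2.COLOR_RGB2HSV)
    m=(X[...,0]>420)&(X[...,0]<640)&(X[...,1]>-400)&(X[...,1]<-250)&(D>0)
    for lo,hi in((38,50),(60,70)):
        k=m&(X[...,2]>lo)&(X[...,2]<hi)
        print(n,lo,k.sum(),cv2.minAreaRect(X[k][:,:2].astype(np.float32)),X[k].mean(0))
        if lo==60:
            c,l,s,cen=cv2.connectedComponentsWithStats(k.astype(np.uint8))
            for i in range(1,c):
                if s[i,4]>8: print("  key",s[i],X[l==i].mean(0),at_z(p,cen[i],63))
    b=(X[...,0]>480)&(X[...,0]<760)&(X[...,1]>-130)&(X[...,1]<340)&(D>0)
    k=b&(X[...,2]>14)&(X[...,2]<26); print("bed",cv2.minAreaRect(X[k][:,:2].astype(np.float32)))
    k=b&(X[...,2]>140);Q=X[k];print("plate",k.sum(),Q.mean(0),Q.min(0),Q.max(0), cv2.minAreaRect(Q[:,:2].astype(np.float32)))
    k=b&(X[...,2]>112)&(X[...,2]<125)&(X[...,1]>0)&(abs(X[...,0]-565)<40);Q=X[k];
    if k.sum()>20:
        print("bar",k.sum(),cv2.minAreaRect(Q[:,:2].astype(np.float32)),np.polyfit(Q[:,1],Q[:,0],1))
E
python3 - <<'E'
import cv2
a=cv2.imread('pics/top0.png')[120:250,160:430]
cv2.imwrite('pics/c1.png',cv2.resize(a,None,fx=2.96,fy=2.96,interpolation=cv2.INTER_CUBIC)[:600,:800])
E
```

```text
top 38 1162 ((530.9241943359375, -330.2286071777344), (80.28958129882812, 179.94302368164062), 75.75202178955078) [ 534.1 -329.1   45. ]
top 60 246 ((529.64306640625, -323.58453369140625), (44.37379837036133, 145.00894165039062), 82.47979736328125) [ 514. -325.   66.]
  key [398 175   9  11  54] [ 585.2 -342.2   65.6] [ 585.7 -342.9   63. ]
  key [395 193   8   8  44] [ 537.5 -331.4   65.9] [ 537.9 -332.    63. ]
  key [388 210  14  15 141] [ 479.4 -316.6   66.3] [ 479.7 -317.3   63. ]
bed ((608.10009765625, 116.10845947265625), (200.7284393310547, 419.7684631347656), 4.53910493850708)
plate 59 [578.1 -37.  165.2] [574.  -48.8 141.1] [583.3 -25.  174.5] ((578.698486328125, -36.88446044921875), (9.154200553894043, 23.927934646606445), 0.567489504814148)
bar 1547 ((570.592041015625, 138.36329650878906), (65.12775421142578, 278.3757629394531), 6.082331657409668) [ -0.1 575.1]
side 38 1362 ((530.8282470703125, -332.5000915527344), (82.70134735107422, 179.5195770263672), 76.19659423828125) [ 528.5 -341.2   44.6]
side 60 306 ((530.0628662109375, -327.8782653808594), (40.50515365600586, 137.95413208007812), 79.86808013916016) [ 513.8 -329.4   66. ]
  key [387 266  10   9  66] [ 585.2 -347.2   65.6] [ 586.8 -345.4   63. ]
  key [368 270   9   9  64] [ 536.6 -334.9   65.6] [ 538.1 -333.1   63. ]
  key [340 272  16  14 176] [ 478.8 -320.8   66.3] [ 480.5 -318.5   63. ]
bed ((608.3221435546875, 112.67250061035156), (202.70957946777344, 425.58050537109375), 4.6333136558532715)
plate 97 [578.9 -42.4 159.2] [572.1 -54.5 140.5] [587.2 -24.2 174.7] ((579.716064453125, -39.51707077026367), (13.574596405029297, 29.026805877685547), 8.415884971618652)
bar 809 ((567.35400390625, 138.2799530029297), (66.11127471923828, 278.6893615722656), 4.296082973480225) [ -0.1 572.4]
```

View pics/c1.png

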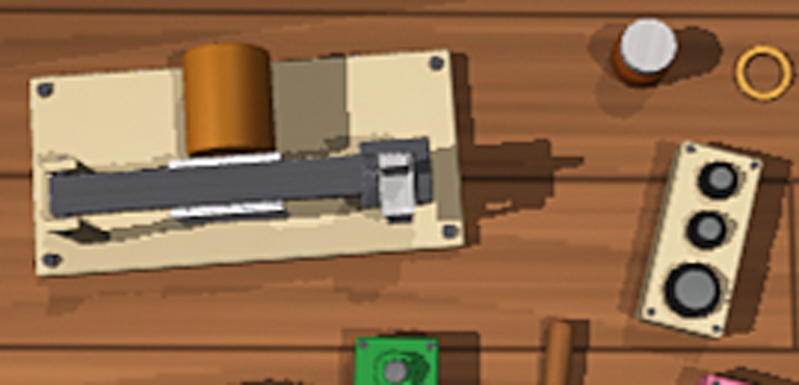

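```bash
cat >> h.py <<'E'
def inc(pos,yaw=None,ref=None,rot=None):
    s=r.state();A=R.from_euler("xyz",s["tcp_rot"])
    B=rot if rot is not None else (R.from_euler("xyz",[np.pi,0,yaw]) if yaw is not None else A)
    d=A.inv().apply(np.array(pos)-s["tcp_pos"]);w=(A.inv()*B).as_rotvec()
    print("t",round(s["time_s"],2),"inc",np.round(d,1),np.round(w,3),"F",np.round(s["ft_force"],1))
E
python3 -c "
from h import *
print(r.state()['tcp_rot'])
inc([500,200,240],2.2)"
```

```text
[ 3.14153430e+00 -3.94001133e-05  2.78981243e+00]
t 1.3 inc [-400.5 -315.     4.5] [ 0.   -0.    0.59] F [-0.1 -0.8  0.3]
```

Emit:
move_arm(
  increments=[
    [-400,-315,4,0,0,0.59],
    [-400,-315,4,0,0,0.59],
    [-400,-315,4,0,0,0.59],
    [-400,-315,4,0,0,0.59],
    [-400,-315,4,0,0,0.59],
    [-400,-315,4,0,0,0.59],
    [-400,-315,4,0,0,0.59],
    [-400,-315,4,0,0,0.59],
    [-400,-315,4,0,0,0.59],
    [-400,-315,4,0,0,0.59],
    [-400,-315,4,0,0,0.59],
    [-400,-315,4,0,0,0.59],
  ],
  fingers=-1,
)

```text
time_s: 2.3
tcp_pos: [495.5, 206.2, 241.0]
tcp_rot: [3.141, -0.0, 2.2]
ft_force: [0.7, 1.4, 0.7]
gripper_width: 0.171
finger_force: 0.0
```

```bash
python3 -c "
from h import *
print(r.state()['tcp_rot'],r.state()['tcp_pos'],r.state()['joints'])
inc([480,-318,220],1.65)"
```

```text
[ 3.14059739e+00 -2.15554735e-04  2.20005116e+00] [495.46162413 206.15429776 241.03381702] [-0.69364281  0.24612522  0.26558493  1.88017034 -0.07541272  1.02392714
  0.23275846]
t 2.3 inc [-414.7 -321.    20.6] [ 0.001 -0.     0.55 ] F [0.7 1.4 0.7]
```

Emit:
move_arm(
  increments=[
    [-412,-319,20,0,0,0.55],
    [-412,-319,20,0,0,0.55],
    [-412,-319,20,0,0,0.55],
    [-412,-319,20,0,0,0.55],
    [-412,-319,20,0,0,0.55],
    [-412,-319,20,0,0,0.55],
    [-412,-319,20,0,0,0.55],
    [-412,-319,20,0,0,0.55],
    [-412,-319,20,0,0,0.55],
    [-412,-319,20,0,0,0.55],
    [-412,-319,20,0,0,0.55],
    [-412,-319,20,0,0,0.55],
  ],
)

```text
time_s: 3.3
tcp_pos: [479.6, -293.3, 221.6]
tcp_rot: [3.141, -0.0, 1.65]
ft_force: [0.2, 1.1, 1.0]
gripper_width: 0.004
finger_force: 0.0
```

```bash
python3 -c "
from h import *
print(r.state()['tcp_pos'])
inc([480,-318,110],1.65)"
```

```text
[ 479.61487027 -293.28751451  221.63510608]
t 3.3 inc [-24.7  -1.7 111.6] [ 0.001 -0.     0.   ] F [0.2 1.1 1. ]
```

Emit:
move_arm(
  increments=[
    [-24.5,-2,40,0,0,0],
    [-24.5,-2,80,0,0,0],
    [-24.5,-2,111,0,0,0],
    [-24.5,-2,111,0,0,0],
    [-24.5,-2,111,0,0,0],
  ],
)

```text
time_s: 3.72
tcp_pos: [479.0, -315.5, 109.4]
tcp_rot: [-3.138, -0.002, 1.65]
ft_force: [-1.2, 0.6, -0.1]
gripper_width: 0.01
finger_force: 0.0
```

Run:
```python
from h import *
print(r.state()['tcp_pos'])
p=r.snapshot("side");save(p,"s1.png")
a=cv2.imread('pics/s1.png')[200:330,280:480]
cv2.imwrite('pics/c2.png',cv2.resize(a,None,fx=4,fy=4,interpolation=cv2.INTER_CUBIC))
```

```text
[ 478.98126192 -315.53642101  109.4282154 ]
```

View pics/c2.png

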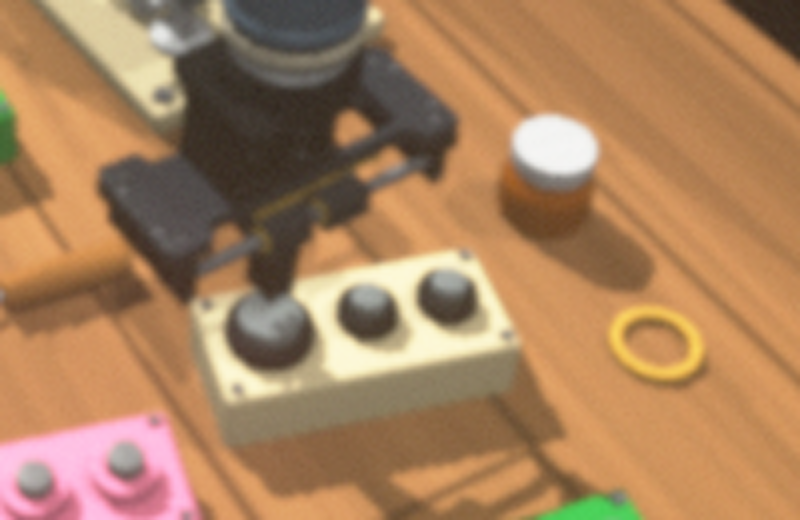

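Emit:
move_arm(
  increments=[
    [-2,0,18,0,0,0],
    [-2,0,26,0,0,0],
    [-2,0,30,0,0,0],
    [-2,0,31,0,0,0],
    [-2,0,31,0,0,0],
  ],
)

```text
time_s: 4.18
tcp_pos: [481.9, -318.9, 83.3]
tcp_rot: [3.137, 0.001, 1.65]
ft_force: [-1.4, 2.5, 13.6]
gripper_width: 0.007
finger_force: 6.6
```

Emit:
move_arm(
  increments=[
    [0,0,2,0,0,0],
    [0,0,2,0,0,0],
    [0,0,2,0,0,0],
    [0,0,2,0,0,0],
  ],
)

```text
time_s: 4.52
tcp_pos: [481.9, -319.0, 83.0]
tcp_rot: [3.136, 0.001, 1.65]
ft_force: [-5.6, 5.0, 26.7]
gripper_width: 0.009
finger_force: 13.1
```

Emit:
move_arm(
  increments=[
    [0,0,-20,0,0,0],
    [0,0,-40,0,0,0],
    [0,0,-40,0,0,0],
    [-34,102,-40,0,0,0],
    [-34,102,-40,0,0,0],
    [-34,102,-40,0,0,0],
    [-34,102,-40,0,0,0],
    [-34,102,-40,0,0,0],
  ],
)

```text
time_s: 5.18
tcp_pos: [585.4, -343.3, 117.5]
tcp_rot: [3.141, 0.0, 1.652]
ft_force: [-0.6, 0.2, -0.3]
gripper_width: 0.006
finger_force: 0.0
```

Run:
```python
from h import *
print(r.state()['tcp_pos'])
inc([586,-344,85],1.65)
p=r.snapshot("side");save(p,"s2.png")
a=cv2.imread('pics/s2.png')[200:330,280:480]
cv2.imwrite('pics/c3.png',cv2.resize(a,None,fx=4,fy=4,interpolation=cv2.INTER_CUBIC))
```

```text
[ 585.40012126 -343.30601532  117.48838876]
t 5.18 inc [-0.7  0.5 32.5] [0.    0.    0.002] F [-0.6  0.2 -0.3]
```

View pics/c3.png

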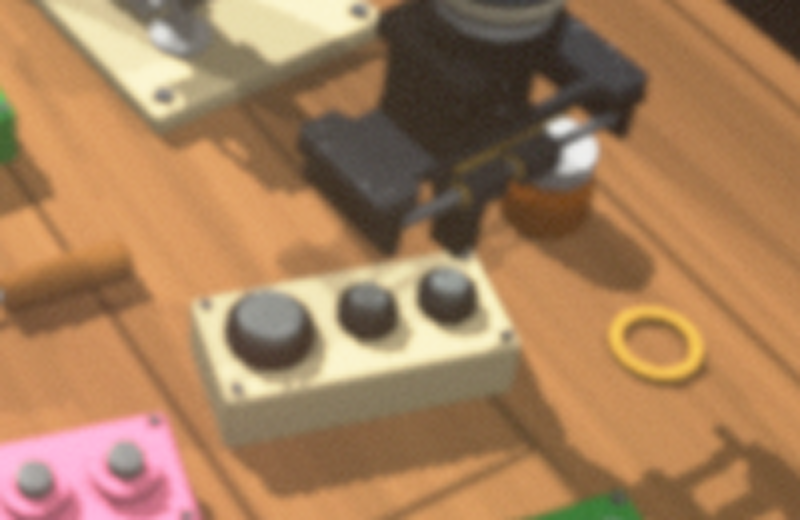

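Emit:
move_arm(
  increments=[
    [-1,0,20,0,0,0],
    [-1,0,28,0,0,0],
    [-1,0,32,0,0,0],
    [-1,0,36,0,0,0],
    [-1,0,37,0,0,0],
    [-1,0,37,0,0,0],
    [-1,0,37,0,0,0],
  ],
)

```text
time_s: 5.82
tcp_pos: [582.4, -344.6, 83.3]
tcp_rot: [-3.14, -0.003, 1.649]
ft_force: [-7.9, 4.9, 15.6]
gripper_width: 0.005
finger_force: 7.9
```

Emit:
move_arm(
  increments=[
    [0,0,1.5,0,0,0],
    [0,0,1.5,0,0,0],
    [0,0,1.5,0,0,0],
  ],
)

```text
time_s: 6.07
tcp_pos: [582.4, -344.7, 83.1]
tcp_rot: [-3.14, -0.004, 1.649]
ft_force: [-8.6, 6.4, 22.7]
gripper_width: 0.001
finger_force: 11.4
```

Run:
```python
from h import *
p=r.snapshot("side");save(p,"s2b.png")
a=cv2.imread('pics/s2b.png')[220:320,320:420]
cv2.imwrite('pics/c4.png',cv2.resize(a,None,fx=5,fy=5,interpolation=cv2.INTER_CUBIC))
```

```text
(no output)
```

View pics/c4.png

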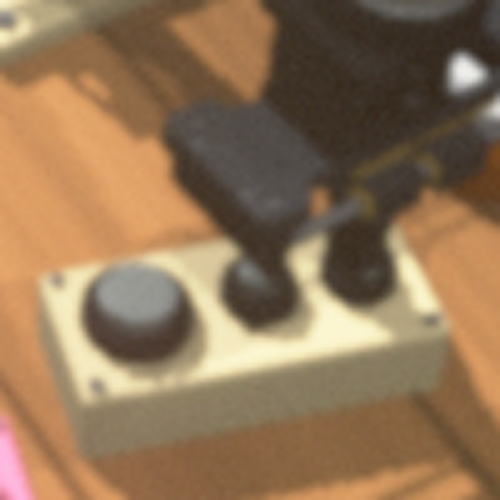

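Emit:
move_arm(
  increments=[
    [0,0,-20,0,0,0],
    [0,0,-60,0,0,0],
    [0,0,-100,0,0,0],
    [0,0,-140,0,0,0],
    [40,0,-155,0,0,0],
    [80,0,-155,0,0,0],
    [120,0,-155,0,0,0],
    [160,0,-155,0,0,0],
    [200,0,-155,0,0,0],
    [240,0,-155,0,0,0],
    [265,0,-155,0,0,0],
    [265,0,-155,0,0,0],
  ],
  fingers=0.2,
)

```text
time_s: 7.12
tcp_pos: [562.9, -73.0, 233.8]
tcp_rot: [-3.141, -0.005, 1.66]
ft_force: [-0.4, 0.5, 0.4]
gripper_width: 0.599
finger_force: 0.0
```

Run:
```python
from h import *
np.set_printoptions(precision=1,suppress=True)
print(r.state()['tcp_pos'])
inc([579,-39,235],1.65)
for n in("side","top"):
    p=r.snapshot(n);save(p,n+"3.png")
    for q in r.place_of(p,"thumb_plate")[:2]: print(n,q["xy"],q["score"],at_z(p,q["xy"],153),at_depth(p,q["xy"]))
    if n=="side":
        m=r.regions_of(p,"thumb_plate")
        if m: print(m[0]["extent"],m[0]["score"])
```

```text
[562.9 -73.  233.8]
t 7.12 inc [32.4 19.  -1.1] [-0. -0.  0.] F [-0.4  0.5  0.4]
side [328.0, 173.9] 0.75 [579.2 -50.1 153. ] [579.4 -49.8 152.7]
[322.8, 186.2, 19.3, 39.7] 0.97
top [373.9, 139.0] 0.4 [ 679.2 -249.3  153. ] [ 706.3 -265.4   57.8]
```

Emit:
move_arm(
  increments=[
    [32,19,0,0,0,0],
    [32,19,0,0,0,0],
    [32,19,25,0,0,0],
    [32,19,50,0,0,0],
    [32,19,65,0,0,0],
    [32,19,74,0,0,0],
    [32,19,74,0,0,0],
  ],
)

```text
time_s: 7.95
tcp_pos: [578.6, -48.5, 158.0]
tcp_rot: [-3.138, 0.0, 1.648]
ft_force: [-0.6, 0.1, -1.3]
gripper_width: 0.598
finger_force: 0.0
```

Run:
```python
from h import *
inc([579,-39,159],1.65)
p=r.snapshot("side");save(p,"s4.png")
a=cv2.imread('pics/s4.png')[110:240,240:420]
cv2.imwrite('pics/c5.png',cv2.resize(a,None,fx=4,fy=4,interpolation=cv2.INTER_CUBIC))
```

```text
t 7.95 inc [ 9.4  1.2 -1. ] [-0.004  0.    -0.002] F [-0.6  0.1 -1.3]
```

View pics/c5.png

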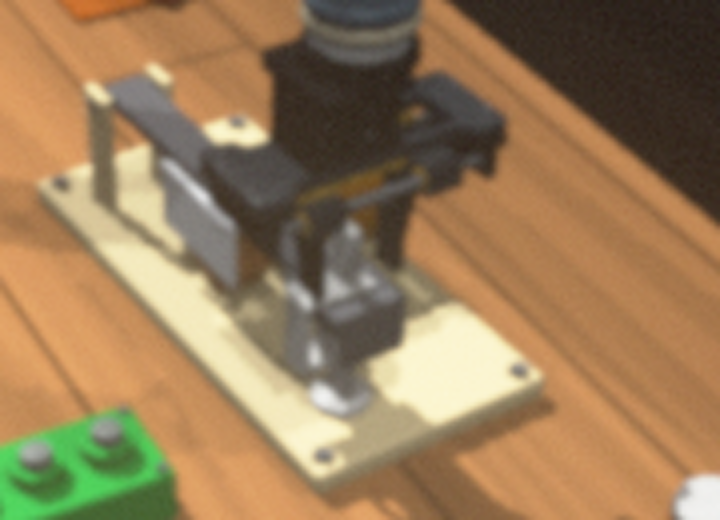

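Emit:
move_arm(
  increments=[
    [9,1,0,0,0,0],
    [9,1,0,0,0,0],
    [9,1,0,0,0,0],
  ],
)

```text
time_s: 8.25
tcp_pos: [581.0, -37.3, 161.0]
tcp_rot: [3.139, -0.001, 1.651]
ft_force: [-0.1, -0.8, 0.0]
gripper_width: 0.598
finger_force: 0.0
```

Emit:
move_arm(
  increments=[
    [0,0,0,0,0,0],
    [0,0,0,0,0,0],
    [0,0,0,0,0,0],
    [0,0,0,0,0,0],
    [0,0,0,0,0,0],
    [0,0,0,0,0,0],
    [0,0,0,0,0,0],
    [0,0,0,0,0,0],
    [0,0,0,0,0,0],
    [0,0,0,0,0,0],
  ],
  fingers=-1,
)

```text
time_s: 9.08
tcp_pos: [580.8, -38.2, 159.9]
tcp_rot: [3.14, 0.0, 1.65]
ft_force: [3.3, 0.6, -2.4]
gripper_width: 0.111
finger_force: 30.0
```

Emit:
move_arm(
  increments=[
    [0,-4,0,0,0,0],
    [0,-8,0,0,0,0],
    [0,-12,0,0,0,0],
    [0,-16,0,0,0,0],
    [0,-19,0,0,0,0],
    [0,-19,0,0,0,0],
    [0,-19,0,0,0,0],
  ],
)

```text
time_s: 9.67
tcp_pos: [564.6, -39.4, 160.9]
tcp_rot: [3.133, 0.001, 1.65]
ft_force: [9.9, 0.2, -4.6]
gripper_width: 0.115
finger_force: 30.0
```

Emit:
move_arm(
  increments=[
    [1.5,0,-9,0,-0.03,0],
    [3.2,0,-18,0,-0.06,0],
    [5.2,0,-27,0,-0.09,0],
    [7.6,0,-35.6,0,-0.12,0],
    [10,0,-44.3,0,-0.15,0],
    [10,0,-44.3,0,-0.15,0],
  ],
)

```text
time_s: 10.17
tcp_pos: [564.7, -28.7, 206.6]
tcp_rot: [3.131, 0.153, 1.652]
ft_force: [10.9, -1.4, -6.0]
gripper_width: 0.116
finger_force: 30.0
```

Emit:
move_arm(
  increments=[
    [1.5,0,-9,0,-0.03,0],
    [3.2,0,-18,0,-0.06,0],
    [5.2,0,-27,0,-0.09,0],
    [7.6,0,-35.6,0,-0.12,0],
    [10,0,-44.3,0,-0.15,0],
    [12.9,0,-53,0,-0.18,0],
    [14.9,0,-58.7,0,-0.2,0],
    [14.9,0,-58.7,0,-0.2,0],
    [14.9,0,-58.7,0,-0.2,0],
    [14.9,0,-58.7,0,-0.2,0],
    [14.9,0,-58.7,0,-0.2,0],
  ],
)

```text
time_s: 11.08
tcp_pos: [561.9, -5.7, 261.0]
tcp_rot: [3.132, 0.35, 1.65]
ft_force: [11.1, 0.1, -5.6]
gripper_width: 0.115
finger_force: 30.0
```

Run:
```python
from h import *
p=r.snapshot("side");save(p,"s5.png")
a=cv2.imread('pics/s5.png')[60:260,220:460]
cv2.imwrite('pics/c6.png',cv2.resize(a,None,fx=3,fy=3,interpolation=cv2.INTER_CUBIC))
s=r.state();print(s['tcp_pos'],s['ft_force'],s['qvel'].round(3),s['finger_force'])
```

```text
[561.94153678  -5.72697113 260.93949755] [11.22289844 -0.65543644 -4.36349865] [ 0.001  0.    -0.003  0.    -0.002  0.    -0.003] 29.998543417314067
```

View pics/c6.png

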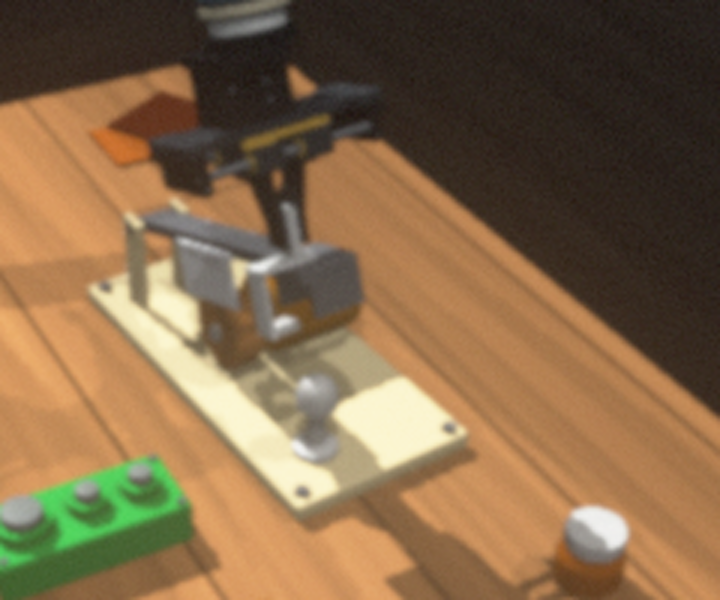

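The picture shows the coupler lifted off the ball. The ball is bare at (315,395) in the crop, and the thumb plate is held in the fingers at (290,225). At θ≈0.35 the coupler is about 10 cm up, and the arm is still.

```bash
python3 -c "
from plant import r
print(r.close_job())"
```

```text
the job is handed in; nothing more can be done
None
```

I pressed the stop key and then the guard-release key without going near the start key, pulled the latch out its full 16 mm, and lifted the coupler; I handed in at about 11 s with it held still, about 10 cm above the ball by geometry. The key presses are inferred from hitting a firm stop rather than read off a sensor, and the hand-in returned no verdict.

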